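Empty one bay of a divided parts tray into the catch box

TASK

Lift the divided aluminium tray out of its dock by the carrying handle, set it down flat on the black rubber mat and let go. Then take it by the tab on its end wall, tip it over its proper corner above the plywood catch box so that both round ball knobs roll out of their bay into the box while both flat pulleys stay in the tray, and set the tray down flat on the mat again and let go. Never tip the tray by its carrying handle, do not touch the knobs or pulleys with the gripper, and leave the tape measure, sanding block and steel bucking bar where they are.

Things in the scene. Friction and masses are not known exactly. Their poses are not given: they have to be found in the camera images.
- tray: Open aluminium tray, 160 mm (its x) by 180 mm (its y), walls 45 mm high, walls and floor 4 mm thick, about 0.3 kg with its handle. Origin: centre of the underside, z up. A full-height wall along x at y = 0 parts it into two bays, one at +y, one at -y. Each bay has a rim gap at its outer corner of the +x end; a tab sticks out of the -x end. Which bay holds the knobs varies.
- gap_plus (a point): Rim gap of the +y bay: the tray's +x+y corner is cut off at 45 degrees, 55 mm along each wall, leaving an opening over 70 mm wide with a sill 3 mm above the floor. The point is the middle of the sill, at tray x 52.5, y 62.5, z 7 mm. A knob at rest against the sill needs 35 degrees of slope, one with a run-up less; 43 degrees with this corner straight downhill empties this bay only.
- gap_minus (a point): Rim gap of the -y bay, its mirror image at the tray's +x-y corner: middle of the sill at tray x 52.5, y -62.5, z 7 mm. Axes as the tray's.
- tab: The tab, fixed to the tray: a stiff upright steel plate in the tray's middle plane, 10 mm thick (tray y), from tray x -79 to -135 mm, z 15 to 75 mm. Its origin, a good place to grasp, is at tray x -112, y 0, z 55 mm; axes as the tray's. Grasp across y, from above or leaning back away from the tray, with a firm grip.
- carry_handle: Carrying handle fixed over the middle of the tray, same origin and axes as the tray: a dark bar 100 mm long along the tray's x, 14 mm wide (y), z = 89 to 105 mm above the tray's underside, on two posts (at x = +42 and -42 mm) standing on the dividing wall. Grasp it across y. For level carrying only.
- dock: Fixed plywood dock that the tray starts in; base plate 250 by 200 mm, 8 mm thick, the tray standing on it. Origin on the table under the tray's middle, x as the tray's x within a few degrees. Two wooden battens, 90 mm high above the table, stand 6 mm clear on each side of the tray's tab, so that the tab cannot be grasped there; lift the tray straight up by at least 90 mm to clear them.
- mat: Fixed black rubber mat, 210 by 210 mm, 3 mm thick, lying on the table. Origin: centre of its underside.
- catch_box: Fixed open plywood box, 200 by 200 mm outside, 60 mm high, walls and floor about 7 mm. Origin: centre of its underside.
- knob1: Black ball knob, a 34 mm ball with a small brass insert, about 30 g, loose in one bay. Origin: centre of the ball.
- knob2: The second black ball knob, same size, in the same bay. Origin: centre of the ball.
- pulley1: Grey grooved cable pulley, a flat disc 52 mm across and 13 mm thick, about 25 g, lying in the other bay. Origin: centre of its underside.
- pulley2: The second grey pulley, same size, in the same bay as the first. Origin: centre of its underside.
- tape_measure: Bystander: black tape measure, 68 by 32 mm, 60 mm high. Origin: centre of its underside.
- sanding_block: Bystander: cork sanding block, 110 by 65 by 26 mm. Origin: centre of its underside.
- bucking_bar: Bystander: steel bucking bar (riveting block), 90 by 35 mm, 48 mm high at one end. Origin: centre of its underside.
Mind the look-alikes: they are no part of the job. Leave any blue look-alike of the pulley2 alone.

How it is judged:
On the way, in this order (a step that is already met when the one before it is completed fails the run):
1. the tray stands flat on the mat, its middle over the mat, let go, with knobs and pulleys still in it (horizontal distance between tray and mat below 0.06 m and height (world z) of tray below 0.012 m and angle between tray's own z axis and vertical below 0.08 rad and linear speed of tray below 0.03 m/s and contact force between the fingers and tray below 0.1 N and x of knob1 in the frame of tray between -0.08 and 0.08 m and y of knob1 in the frame of tray between -0.09 and 0.09 m and z of each of knob1, knob2 in the frame of tray below 0.05 m and x of knob2 in the frame of tray between -0.08 and 0.08 m and y of knob2 in the frame of tray between -0.09 and 0.09 m and x of pulley1 in the frame of tray between -0.08 and 0.08 m and y of pulley1 in the frame of tray between -0.09 and 0.09 m and z of pulley1 in the frame of tray between -0.01 and 0.045 m and x of pulley2 in the frame of tray between -0.08 and 0.08 m and y of pulley2 in the frame of tray between -0.09 and 0.09 m and z of pulley2 in the frame of tray between -0.01 and 0.045 m), for 0.2 s.
2. the tray, held by its tab, is tipped by more than 0.12 rad (angle between tray's own z axis and vertical above 0.12 rad and contact force between the fingers and tab above 1 N).
3. both ball knobs lie in the catch box (x of knob1 in the frame of catch_box between -0.095 and 0.095 m and y of knob1 in the frame of catch_box between -0.095 and 0.095 m and height (world z) of each of knob1, knob2 below 0.065 m and x of knob2 in the frame of catch_box between -0.095 and 0.095 m and y of knob2 in the frame of catch_box between -0.095 and 0.095 m), for 0.1 s.
At the end, for the whole second after the job is handed in: The tray stands flat (within 0.08 rad) on the mat with its middle within 60 mm of the mat's centre, let go; both ball knobs lie in the catch box; both pulleys lie in the tray; all at rest (all of step 3 and horizontal distance between tray and mat below 0.06 m and height (world z) of tray below 0.012 m and angle between tray's own z axis and vertical below 0.08 rad and linear speed of tray below 0.03 m/s and contact force between the fingers and tray below 0.1 N and x of pulley1 in the frame of tray between -0.08 and 0.08 m and y of pulley1 in the frame of tray between -0.09 and 0.09 m and z of pulley1 in the frame of tray between -0.01 and 0.045 m and x of pulley2 in the frame of tray between -0.08 and 0.08 m and y of pulley2 in the frame of tray between -0.09 and 0.09 m and z of pulley2 in the frame of tray between -0.01 and 0.045 m and linear speed of each of knob1, knob2, pulley1, pulley2 below 0.05 m/s); the robot touches nothing.
It fails at once if the tray is tipped by more than 0.35 rad while the fingers are on its carrying handle (angle between tray's own z axis and vertical above 0.35 rad and contact force between the fingers and carry_handle above 1 N).
It fails at once if the gripper touches a knob or a pulley (contact force between the fingers and knob1 above 0.5 N or contact force between the fingers and knob2 above 0.5 N or contact force between the fingers and pulley1 above 0.5 N or contact force between the fingers and pulley2 above 0.5 N).
It fails at once if a bystander is pushed more than 40 mm from its place (distance of any of tape_measure, sanding_block, bucking_bar from where it was at the start of the episode above 0.04 m).
It also fails if it takes over 67 s, if anything falls off the work surface, if the arm or the gripper's body presses on something with over 40 N, if the wrist force passes 120 N, or if a joint passes its speed limit or range.

ROBOT

A 7-joint arm with a two-finger parallel gripper is mounted at the origin on the work surface. World frame = base frame: x ahead of the robot, y to its left, z up, the work surface at z = 0. Lengths are in m, angles in rad, forces in N, time in s.
With the tool pointing down it reaches from about 0.425 to 0.925 m from the base axis. Payload 6.8 kg.
Tool frame: the origin (TCP) lies on the front face of the gripper's body, between the roots of the fingers; the fingertips stand 73 mm ahead of it and the grasp point (between the pads) lies 54 mm ahead of it (env.nose_length is the distance from the TCP to the fingertips, in m); z points along the fingers, y is the direction in which the jaws open and shut (so a half turn about z gives the same grasp; the last joint's range is limited). The gripper opens to 85 mm and grips with 20 to 120 N. Pads are 22 mm wide; open, the fingers measure 114 mm over their backs; the gripper's body (76 mm by 85 mm) begins 54 mm behind the grasp point. The pads swing forward as they close: fully open they stand 13 mm farther back than shut.
Start: joints at [1.213, 0.477, 0.022, 1.555, -0.011, 1.109, -0.083], TCP at [0.167, -0.654, 0.304] pointing down, gripper open.
Joint ranges: [-2.96, 2.96], [-0.34, 2.1], [-1.41, 1.46], [0.24, 2.44], [-1.37, 4.51], [0.17, 1.92], [-2.96, 2.96]. Speed limits (rad/s): [2.39, 2.39, 3.14, 3.14, 3.14, 3.14, 3.14].

INTERFACE

Orientations are given as a unit quaternion [w, x, y, z].
In Python, from cell import env, kin, camera, calibration, job gives the robot as it stands. The module is installed in compiled form; this text tells all that it offers. Calls block until the motion is done:
- env.reach(position, orientation): joint-space move of the TCP to a pose.
- env.movel(position, velocity=0.15, rot=None, stop_force=None): straight line of the TCP; rot=None keeps the orientation; velocity is the mean speed in m/s. With stop_force (N) it stops when the force on the tool has changed by that much, and returns True; else False.
- env.goto_joints(angles): joint-space move.
- env.grip(opening, f_grip=None): finger opening in m; f_grip is the grip in N (None keeps the last); returns when the fingers have stopped.
- env.dwell(seconds).
- kin.inverse_kinematics(position, orientation): joint angles nearest the present ones, or None.
- env.get_state(): the state.
- camera(name): name is "scene" or "top" or "wrist"; returns (picture, depth): 480x640x3 uint8, blue, green, red; 480x640 float32, m along the optical axis (not along the pixel's ray), 0 where there is no reading.
- calibration(name): a dict with "fx", "fy", "cx", "cy" (pixels), "rvec" (rotation vector, rad) and "tvec" (3), from world to camera coordinates, as OpenCV has them. Camera axes: x right, y down, z forward; pixel columns grow to the right and rows downward; lengths in m; the calibration is good to about 2 mm. The wrist camera is an equidistant fisheye: a pixel r from the principal point sees the ray r / f radians off the axis. A picture is of the moment at which its call begins: read the wrist's pose just before it. calibration takes no time and is no camera call; for the wrist camera it gives the pose at the moment of the call.
A pose or a line that the arm cannot do raises env.PlanningError and nothing moves.
- job.job_done(): hands the job in, once; it reports no verdict.
The state is a dict: "time": time; "qpos": joint angles; "joint_velocities": joint speeds; "joint_torque": joint torques, N m; "tcp_pos": TCP position; "orientation": TCP orientation; "force": force on the tool from outside, world axes, zero at the start; "torque": the same for the moment, N m; "opening": finger opening in m.
Only numpy, scipy, OpenCV 4.12 (cv2) and the standard library are available. Lean on these libraries where they do the work, as an engineer would, in place of code of your own. Each camera call takes 0.05 s, during which the arm holds its last target.

## Working session

There is one attempt and no reset: what is moved stays moved. The work goes in short steps, each a Python script; the robot and the scene stay as the last script left them, time stands still between calls to the robot, and variables do not carry over. Pictures are saved under pics/ and viewed, and the job is handed in when it is done.

```bash
ls; mkdir -p pics
python3 - <<'E'
from cell import env, kin, camera, calibration, job
import cv2, numpy as np
for n in ("scene","top","wrist"):
    p,d=camera(n); cv2.imwrite(f"pics/{n}0.png",p); np.save(f"pics/{n}0.npy",d)
    c=calibration(n); print(n,{k:np.round(v,3).tolist() for k,v in c.items()}, (d>0).mean())
print(env.get_state()['time'],env.get_state()['orientation'],env.nose_length)
E
```

```text
pics
scene {'fx': 459.969, 'fy': 459.969, 'cx': 317.597, 'cy': 240.0, 'rvec': [0.738, 2.585, -1.132], 'tvec': [0.403, -0.155, 1.27]} 0.9945052083333333
top {'fx': 517.362, 'fy': 517.362, 'cx': 324.618, 'cy': 234.658, 'rvec': [2.142, -2.168, 0.136], 'tvec': [0.062, 0.527, 1.234]} 0.9960319010416666
wrist {'fx': 371.648, 'fy': 371.648, 'cx': 319.94, 'cy': 245.495, 'rvec': [-2.267, 1.761, 0.292], 'tvec': [-0.673, -0.042, 0.38]} 0.9959244791666667
0.15 [-6.71853943e-04  9.92208443e-01  1.24587061e-01 -1.37143147e-04] 0.0726
```

View pics/scene0.png

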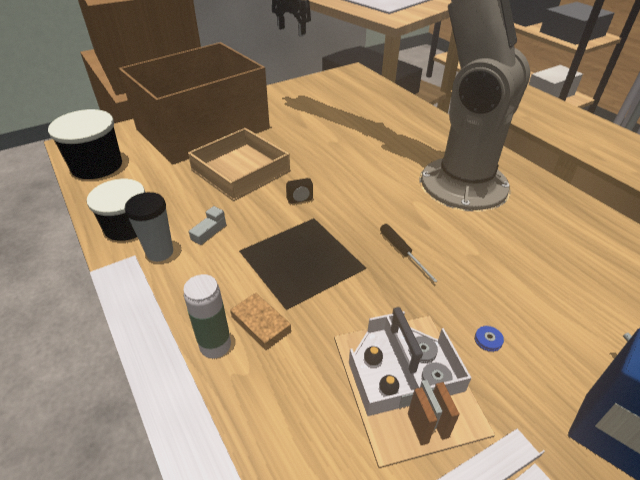

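View pics/top0.png

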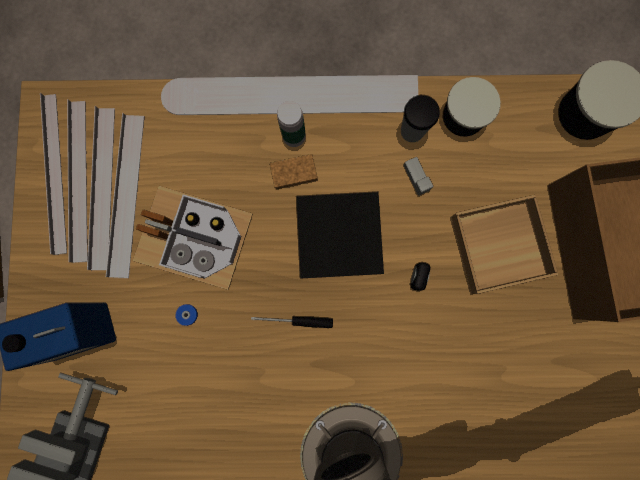

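View pics/wrist0.png

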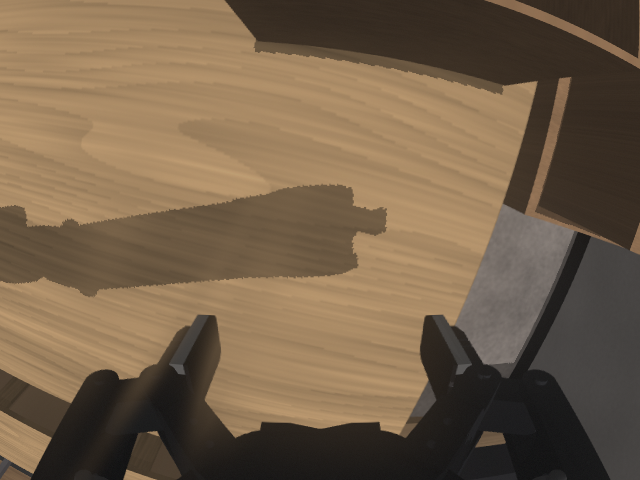

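```bash
cat > h.py <<'E'
from cell import env, kin, camera, calibration, job
import cv2, numpy as np
from scipy.spatial.transform import Rotation as R
def cloud(name,d):
    c=calibration(name); Rm=cv2.Rodrigues(np.array(c['rvec'],float))[0]; t=np.array(c['tvec'],float)
    v,u=np.mgrid[:480,:640]
    P=np.stack([(u-c['cx'])/c['fx']*d,(v-c['cy'])/c['fy']*d,d],-1)
    W=(P-t)@Rm; W[d<=0]=np.nan
    return W
def rect(pts):
    r=cv2.minAreaRect((pts[:,:2]*1000).astype(np.float32)); return np.round(r[0],1),np.round(r[1],1),round(r[2],1)
E
python3 - <<'E'
from h import *
p=cv2.imread('pics/top0.png'); d=np.load('pics/top0.npy'); W=cloud('top',d)
for n,(u,v) in dict(matc=(340,235),table=(250,380),handle=(203,238),tape=(420,276),block=(293,170),bar=(418,176),boxrim=(495,205),boxfl=(500,245),bottle=(290,110),batten=(155,215),plate=(150,255)).items(): print(n,np.round(W[v,u],3))
g=np.zeros((480,640),bool)
def reg(x0,y0,x1,y1):
    m=g.copy(); m[y0:y1,x0:x1]=1; return m
Z=W[...,2]
gray=p.max(-1)
m=reg(290,185,392,285)&(gray<50); print('mat',rect(W[m]),np.nanmedian(Z[m]))
m=reg(445,190,560,300)&(Z>0.053)&(Z<.066); print('box',rect(W[m]),m.sum())
m=reg(130,180,255,290)&(Z>0.105)&(Z<.125);print('handle',rect(W[m]),m.sum(), np.nanmedian(Z[m]))
vs,us=np.where(m); print(us.min(),us.max(),vs.min(),vs.max())
m=reg(130,180,260,292)&(Z>0.004); print('plate',rect(W[m]))
m=reg(160,190,245,285)&(Z>0.047)&(Z<.059)&(p.std(-1)<15)&(gray>90); print('trayrim',rect(W[m]),m.sum())
for nm,b,z in (('tape',(405,255,436,297),.05),('block',(265,150,322,190),.02),('bar',(400,155,436,198),.01)):
    m=reg(*b)&(Z>z); print(nm,rect(W[m]),m.sum(),np.nanmax(Z[m]))
E
```

```text
matc [0.529 0.017 0.006]
table [ 0.177  0.242 -0.003]
handle [0.513 0.335 0.111]
tape [ 0.422 -0.169  0.062]
block [0.693 0.133 0.023]
bar [ 0.673 -0.179  0.027]
boxrim [ 0.591 -0.356  0.06 ]
boxfl [ 0.499 -0.38   0.011]
bottle [0.793 0.13  0.173]
batten [0.572 0.455 0.087]
plate [0.484 0.49  0.011]
mat (array([503.3,  60.8]), array([320.1, 146.5]), 51.0) 0.0024152122663419883
box (array([ 505.1, -407.7]), array([200.4, 263.7]), 12.3) 1041
handle (array([519.2, 351.3]), array([99.6, 14. ]), 72.7) 263 0.11171010404111706
175 217 227 244
plate (array([534.7, 385. ]), array([331.7, 280.8]), 89.3)
trayrim (array([519.8, 353.3]), array([163.2, 179.9]), 72.5) 353
tape (array([ 423.2, -173.8]), array([33. , 67.7]), 77.6) 347 0.06568758566806078
block (array([692.6, 133.4]), array([ 65.7, 109.9]), 11.6) 1079 0.03338275367717146
bar (array([ 676.3, -178.2]), array([90.5, 37.3]), 22.5) 585 0.05413636740122187
```

Run:
```python
import cv2
p=cv2.imread('pics/top0.png'); cv2.imwrite('pics/c1.png',cv2.resize(p[180:295,125:260],None,fx=5.2,fy=5.2,interpolation=cv2.INTER_CUBIC))
p=cv2.imread('pics/scene0.png'); cv2.imwrite('pics/c2.png',cv2.resize(p[300:470,330:500],None,fx=3.5,fy=3.5,interpolation=cv2.INTER_CUBIC))
```

```text
(no output)
```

View pics/c1.png

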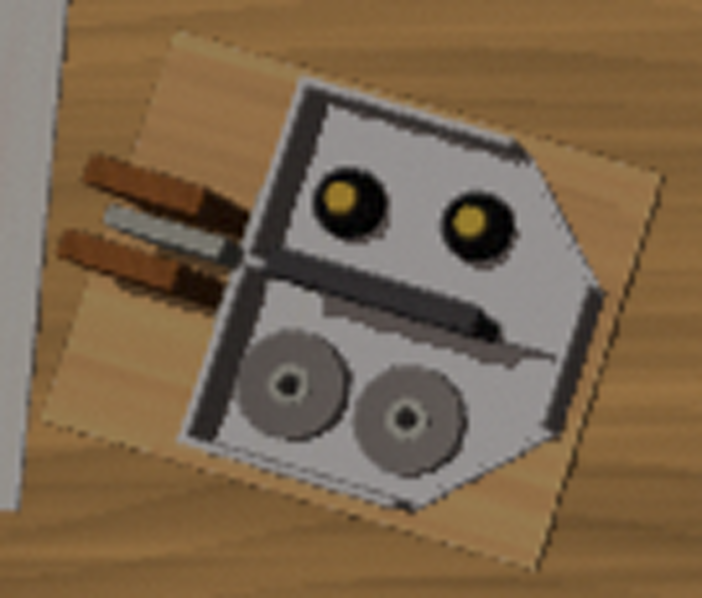

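View pics/c2.png

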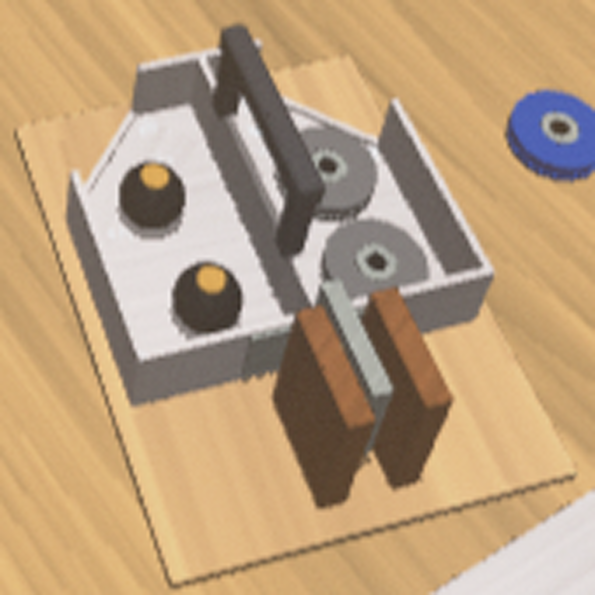

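Run:
```python
from h import *
p=cv2.imread('pics/top0.png'); d=np.load('pics/top0.npy'); W=cloud('top',d); Z=W[...,2]; gray=p.max(-1)
def big(m):
    n,l,s,c=cv2.connectedComponentsWithStats(m.astype(np.uint8)); i=1+np.argmax(s[1:,4]); return l==i
m=(gray<45)&(Z<.02); m[:185]=0;m[285:]=0;m[:,:285]=0;m[:,:][:,392:]=0
m=big(m);print('mat',rect(W[m]),m.sum())
print([np.round(W[v,u],3).tolist() for u,v in ((297,195),(380,193),(384,274),(301,277))])
m=(Z>0.053)&(Z<.067);m[:190]=0;m[300:]=0;m[:,:445]=0;m[:,553:]=0
m=big(m);print('box',rect(W[m]),m.sum())
# height map coarse
xs=np.arange(-.1,1.0,.05); ys=np.arange(.6,-.75,-.05)
for nm in('top','scene'):
  W2=cloud(nm,np.load(f'pics/{nm}0.npy')).reshape(-1,3); print(nm,'cols y',np.round(ys,2)[::3])
  for x in xs[::-1]:
    r=[]
    for y in ys:
        k=(abs(W2[:,0]-x)<.025)&(abs(W2[:,1]-y)<.025); r.append('%3d'%(100*np.nanmax(W2[k,2])) if k.any() else ' ..')
    print('%.2f'%x,' '.join(r))
```

```text
mat (array([531.9,  18.8]), array([207.9, 208.4]), 2.3) 6767
[[0.634, 0.125, 0.002], [0.636, -0.086, 0.003], [0.431, -0.09, 0.005], [0.426, 0.116, 0.001]]
box (array([ 498.6, -378.2]), array([200.3, 203.3]), 12.4) 986
top cols y [ 0.6   0.45  0.3   0.15 -0.   -0.15 -0.3  -0.45 -0.6 ]
0.95   0   0   0   0   0   0   0   0   0   0   0   1   0   0   0   1   0   0   0   0   0   0   0   0   0  ..  ..
0.90   0   0   0   1   1   0   0   0   0   1   1   0   0   0   0   0   0  10  10  10   0   0   0  14  14  14  13
0.85   0   2   0   0   1   1   0   0   1   0   1   0   0   0   1  15  15  10  10  10   0   0   0  14  14  14  14
0.80   1   2   0   0   0   0   0   0   0  17  17   0   0   0   0  15  15  10  10  10   0   0   0  14  14  14  13
0.75   2   2   0   0   0   0   0   0   0  17  17   0   0   0   0  15  15   0   9   0   0   0   0  13  14  14   0
0.70   2   0   0   0   0   0   0   0   3   3   3   0   1   0   0   3   3   0   0   0   0   0   0   0   0   0   0
0.65   2   0   1   1   5   1   0   0   3   3   3   0   0   0   0   5   5   0   0   0   0   0  20  20  20  20  11
0.60   2   0   9   9   5
[... 3529 characters left out ...]
   0   0  33  34  33
0.15  ..   7   0   0   0   0   0   0   0   0   0   0   0   0   0   0   0   0   0   0   0   0   0   0  35  34  32
0.10  ..   0   0   0   0   0   0   0   0   0   2   2  33  32   2   0   0   0   0   0   0   0   0   0   0   0   0
0.05  ..   0   0   0   0   0   0   0   0   0  32  35  44  46  45  44   0   0   0   0   0   0   0   0   0   0   0
0.00  ..  ..   0   0   0   0   0   0   0   0  31  36  46  46   2   0   0   0   0   0   0   0   0   0   0   0   0
-0.05  ..  ..   0   0   0   0   0   0   0   0   2  34  44  45  ..   0   0   0   0   0   0   0   0   0   0   0   0
-0.10  ..  ..  ..   0   0   0   0   0   0   0   2  33   1  ..  ..   0   0   0   0   0   0   0   0   0   0   0   0
```

```bash
cat >> h.py <<'E'
BOX=np.array([.4986,-.378]); MAT=np.array([.532,.0188])
GP=np.array([.0525,.0625,.007]); TAB=np.array([-.112,0,.055])
def tray_rot(psi,tip,phi=None):
    if phi is None: phi=psi+np.pi/4
    ax=np.array([-np.sin(phi),np.cos(phi),0])
    return R.from_rotvec(ax*tip)*R.from_euler('z',psi)
def tool_in_tray(L,flip):
    z=np.array([np.sin(L),0,-np.cos(L)]); y=np.array([0,flip,0.]); return R.from_matrix(np.stack([np.cross(y,z),y,z],1))
def tool_pose(Rt,pt,L,flip,g=TAB,depth=.054):
    Rw=Rt*tool_in_tray(L,flip); p=pt+Rt.apply(g)-depth*Rw.apply([0,0,1])
    q=Rw.as_quat(); return p,np.array([q[3],q[0],q[1],q[2]])
def sill_pose(S,psi,tip,L,flip):
    Rt=tray_rot(psi,tip); return tool_pose(Rt,S-Rt.apply(GP),L,flip)
E
cat > search.py <<'E'
from h import *
lo=np.array([-2.96,-.34,-1.41,.24,-1.37,.17,-2.96]);hi=np.array([2.96,2.1,1.46,2.44,4.51,1.92,2.96])
res=[]
for deg in range(-180,180,15):
  psi=np.radians(deg); phi=psi+np.pi/4
  S=np.r_[BOX-.035*np.array([np.cos(phi),np.sin(phi)]),.095]
  for L in np.radians([0,15,30,45,60]):
    for f in (1,-1):
      qs=[];ok=True
      for tip in (48,43,24,0):
        q=kin.inverse_kinematics(*sill_pose(S,psi,np.radians(tip),L,f))
        if q is None: ok=False;break
        qs.append(np.array(q))
      if not ok: continue
      q=kin.inverse_kinematics(*tool_pose(R.from_euler('z',psi),np.r_[MAT,.003],L,f))
      if q is None: continue
      qs.append(np.array(q))
      qs=np.array(qs); marg=np.minimum(qs-lo,hi-qs).min(); step=abs(np.diff(qs,axis=0)).max(1)
      print(deg,round(np.degrees(L)),f,'marg %.2f'%marg,np.round(step,2),np.round(qs[1],2))
E
python3 search.py
```

```text
-180 0 1 marg 0.57 [0.09 0.37 0.45 0.61] [ 0.89  0.61 -0.27  1.57 -0.72  1.01 -0.5 ]
-180 0 -1 marg 0.54 [0.07 0.4  0.39 0.65] [ 1.23  0.74 -0.82  1.55 -0.28  0.9   2.33]
-180 15 1 marg 0.56 [0.08 0.31 0.34 0.48] [ 0.76  0.66 -0.19  1.39 -0.49  1.24 -0.69]
-180 15 -1 marg 0.44 [0.08 0.31 0.31 0.5 ] [ 1.1   0.78 -0.79  1.36 -0.07  1.19  2.15]
-180 30 1 marg 0.22 [0.07 0.26 0.27 0.42] [ 0.65  0.75 -0.13  1.2  -0.33  1.49 -0.81]
-180 30 -1 marg 0.10 [0.07 0.24 0.26 0.47] [ 0.98  0.86 -0.79  1.17  0.1   1.49  2.03]
-165 0 1 marg 0.61 [0.06 0.29 0.48 0.62] [ 0.87  0.64 -0.29  1.52 -0.63  1.17 -0.38]
-165 0 -1 marg 0.22 [0.08 0.34 0.44 0.47] [ 1.35  0.95 -1.19  1.48  0.12  1.09  2.2 ]
-165 15 1 marg 0.53 [0.06 0.27 0.4  0.5 ] [ 0.74  0.68 -0.22  1.36 -0.42  1.35 -0.55]
-165 15 -1 marg 0.22 [0.07 0.29 0.36 0.41] [ 1.21  0.97 -1.19  1.32  0.29  1.37  2.08]
-165 30 1 marg 0.34 [0.06 0.25 0.34 0.43] [ 0.61  0.74 -0.16  1.21 -0.25  1.56 -0.65]
-165 30 -1 marg 0.07 [0.06 0.25 0.27 0.51] [ 1.07  1.02 -1.19  1.17  0.44  1.66  2.  ]
-165 45 1 marg 0.06 [0.06 0.25 0.29 0.41] [ 0.48  0.82 -0.08  1.07
[... 11493 characters left out ...]
-0.12  0.89  1.81]
150 30 1 marg 0.02 [0.09 0.28 0.43 0.82] [ 0.73  0.7  -0.06  1.28 -0.48  1.29 -1.11]
150 30 -1 marg 0.01 [0.08 0.28 0.43 0.8 ] [ 1.08  0.8  -0.7   1.25 -0.03  1.25  1.73]
165 0 1 marg 0.46 [0.12 0.46 0.41 0.61] [ 0.9   0.57 -0.25  1.64 -0.8   0.84 -0.6 ]
165 0 -1 marg 0.54 [0.13 0.48 0.36 0.68] [ 1.25  0.68 -0.79  1.62 -0.34  0.72  2.2 ]
165 15 1 marg 0.49 [0.1  0.34 0.3  0.49] [ 0.79  0.63 -0.16  1.44 -0.56  1.11 -0.84]
165 15 -1 marg 0.39 [0.11 0.31 0.32 0.54] [ 1.15  0.75 -0.78  1.41 -0.1   1.04  1.98]
165 30 1 marg 0.11 [0.08 0.27 0.28 0.58] [ 0.69  0.73 -0.1   1.23 -0.41  1.4  -0.97]
165 30 -1 marg 0.02 [0.08 0.24 0.32 0.59] [ 1.03  0.84 -0.75  1.19  0.04  1.38  1.88]
```

```bash
cat > a.py <<'E'
from h import *
W=cloud('scene',np.load('pics/scene0.npy')); p=cv2.imread('pics/scene0.png')
def big(m):
    n,l,s,c=cv2.connectedComponentsWithStats(m.astype(np.uint8)); i=1+np.argmax(s[1:,4]); return l==i
Z=W[...,2]
m=(Z>.106)&(Z<.125)&(abs(W[...,0]-.52)<.1)&(abs(W[...,1]-.35)<.1); print('handle scene',rect(W[big(m)]),m.sum(),np.nanmedian(Z[m]))
m=(Z>.053)&(Z<.067)&(abs(W[...,0]-.5)<.13)&(abs(W[...,1]+.378)<.13); print('box',rect(W[big(m)]),m.sum())
m=(p.max(-1)<50)&(Z<.02)&(abs(W[...,0]-.53)<.15)&(abs(W[...,1]-.02)<.15); print('mat',rect(W[big(m)]))
HC=np.r_[.519,.351,.008]
for f in (1,-1):
    for pt,psi in ((HC,np.radians(-107.4)),(HC+[0,0,.13],np.radians(-107.4)),(np.r_[MAT,.13],np.radians(-165)),(np.r_[MAT,.003],np.radians(-165))):
        pos,q=tool_pose(R.from_euler('z',psi),pt,0,f,g=np.array([0,0,.097]))
        j=kin.inverse_kinematics(pos,q); print(f,np.round(pos,3),None if j is None else np.round(j,2))
E
python3 a.py
```

```text
handle scene (array([519.6, 352.4]), array([100.6,  14.3]), 72.7) 490 0.11436478815664229
box (array([ 498. , -379.7]), array([204. , 208.1]), 12.6) 907Traceback (most recent call last):
  File "a.py", line 8, in <module>
    m=(p.max(-1)<50)&(Z<.02)&(abs(W[...,0]-.53)<.15)&(abs(W[...,1]-.02)<.15); print('mat',rect(W[big(m)]))
                                                                                                 ~~~^^^
  File "a.py", line 4, in big
    n,l,s,c=cv2.connectedComponentsWithStats(m.astype(np.uint8)); i=1+np.argmax(s[1:,4]); return l==i
                                                                      ~~~~~~~~~^^^^^^^^^
    return _wrapfunc(a, 'argmax', axis=axis, out=out, **kwds)
    return bound(*args, **kwds)
ValueError: attempt to get argmax of an empty sequence
```

Both views agree on the handle and box to within 2 mm. I'll check the carry IK next.

```bash
sed -i '/mat/{/p.max/d}' a.py; python3 a.py
```

```text
handle scene (array([519.6, 352.4]), array([100.6,  14.3]), 72.7) 490 0.11436478815664229
box (array([ 498. , -379.7]), array([204. , 208.1]), 12.6) 907
1 [0.519 0.351 0.159] [-0.18  0.67 -0.73  1.75  0.55  0.93 -1.44]
1 [0.519 0.351 0.289] [-0.14  0.52 -0.77  1.65  0.39  1.13 -1.32]
1 [0.532 0.019 0.281] [ 0.35  0.33 -0.61  1.89  0.22  0.99 -1.67]
1 [0.532 0.019 0.154] [ 0.25  0.49 -0.5   1.99  0.34  0.74 -1.77]
-1 [0.519 0.351 0.159] [ 0.08  0.91 -1.19  1.74  0.92  1.17  1.45]
-1 [0.519 0.351 0.289] [ 0.09  0.7  -1.19  1.64  0.68  1.27  1.61]
-1 [0.532 0.019 0.281] [ 0.75  0.53 -1.18  1.87  0.54  1.12  1.2 ]
-1 [0.532 0.019 0.154] [ 0.6   0.66 -0.99  1.97  0.71  0.9   1.07]
```

```bash
cat > b.py <<'E'
from h import *
HC=np.r_[.519,.3515,.008]; psi=np.radians(-107.4); H=np.array([0,0,.097])
def P(pt,ps): return tool_pose(R.from_euler('z',ps),np.asarray(pt),0,1,g=H)
s=env.get_state(); env.movel(np.array(s['tcp_pos'])+[0.1,0.1,.1],velocity=.3)
pos,q=P(HC+[0,0,.13],psi)
env.reach(pos,q)
p,_=camera('wrist'); cv2.imwrite('pics/w1.png',p)
print(env.get_state()['time'],env.get_state()['tcp_pos'],env.get_state()['force'])
E
python3 b.py
```

```text
4.2333 [0.51955865 0.35078053 0.28893801] [0.16555084 0.45842293 0.17973705]
```

View pics/w1.png

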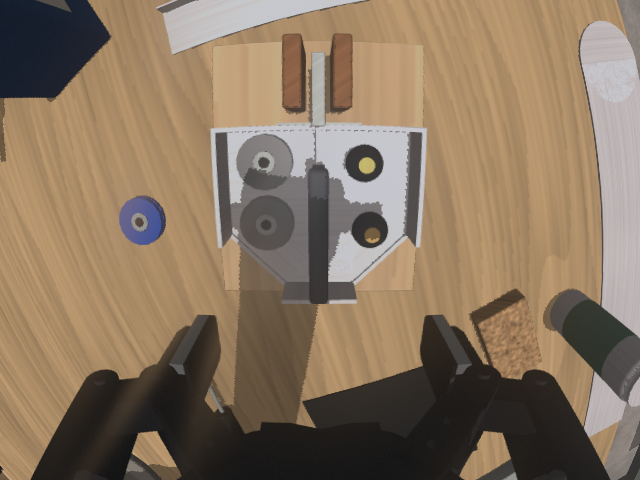

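The wrist view shows the handle as a vertical bar at column 318, midway between the fingers (about 210 and 430), so the alignment is good. Next I'll descend, grip and lift.

```bash
cat > c.py <<'E'
from h import *
HC=np.r_[.519,.3515,.008]; psi=np.radians(-107.4); H=np.array([0,0,.097])
pos,q=tool_pose(R.from_euler('z',psi),HC,0,1,g=H)
print(env.movel(pos,velocity=.1,stop_force=8)); 
env.grip(0.0,f_grip=60); s=env.get_state(); print(s['opening'],s['force'],s['tcp_pos'])
env.movel(pos+[0,0,.02],velocity=.05)
env.movel(pos+[0,0,.125],velocity=.12)
s=env.get_state();print(s['time'],s['opening'],s['force'],s['tcp_pos'])
p,_=camera('wrist'); cv2.imwrite('pics/w2.png',p)
p,_=camera('scene'); cv2.imwrite('pics/s2.png',p)
E
python3 c.py
```

```text
False
0.012802538257772875 [-0.52892278 -1.27638342  2.49152789] [0.51891436 0.3515492  0.15917901]
7.9083 0.012980942400425763 [-0.14892311 -0.49791726 -4.3825925 ] [0.51877475 0.35099908 0.28303835]
```

View pics/w2.png

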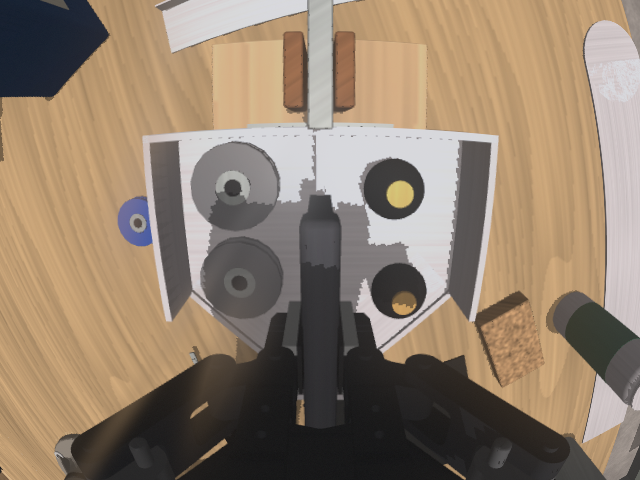

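View pics/s2.png

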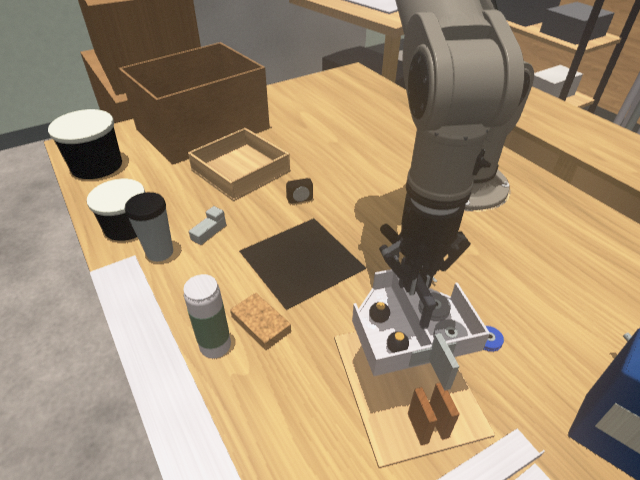

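The tray is lifted level and clear of the battens (tab at about (445,355) in the scene view, battens below it). Both knobs and both pulleys are still inside. Next I'll carry it to the mat.

```bash
cat > d.py <<'E'
from h import *
psi=np.radians(-165); H=np.array([0,0,.097])
pos,q=tool_pose(R.from_euler('z',psi),np.r_[MAT,.003],0,1,g=H)
up=pos.copy(); up[2]=.27
env.movel(up,velocity=.13,rot=q)
env.movel(pos+[0,0,.015],velocity=.12)
print(env.movel(pos+[0,0,-.004],velocity=.03,stop_force=4)); s=env.get_state(); print(s['tcp_pos'],s['force'],pos)
env.grip(0.085); env.dwell(.3)
env.movel(np.array(env.get_state()['tcp_pos'])+[0,0,.14],velocity=.2)
s=env.get_state();print(s['time'],s['force'])
for n in('wrist','top'):
    p,d=camera(n); cv2.imwrite(f'pics/{n}3.png',p); np.save(f'pics/{n}3.npy',d)
E
python3 d.py
```

```text
True
[0.53192395 0.01863838 0.15409832] [-1.64433197  0.27248862  5.88789313] [0.532  0.0188 0.154 ]
14.075 [-0.58279264  0.0609055  -0.35958637]
```

View pics/wrist3.png

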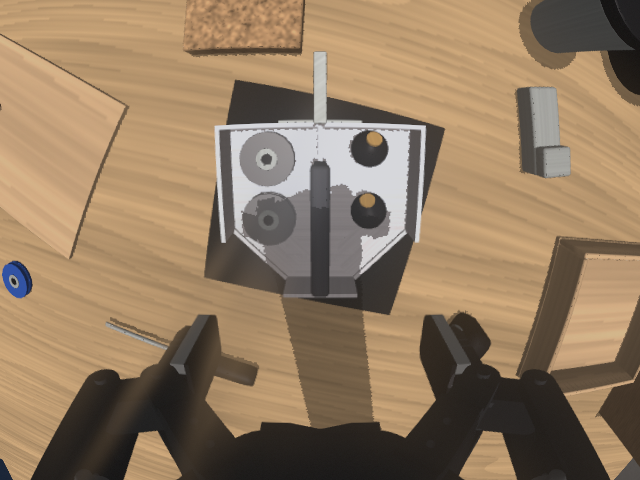

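View pics/top3.png

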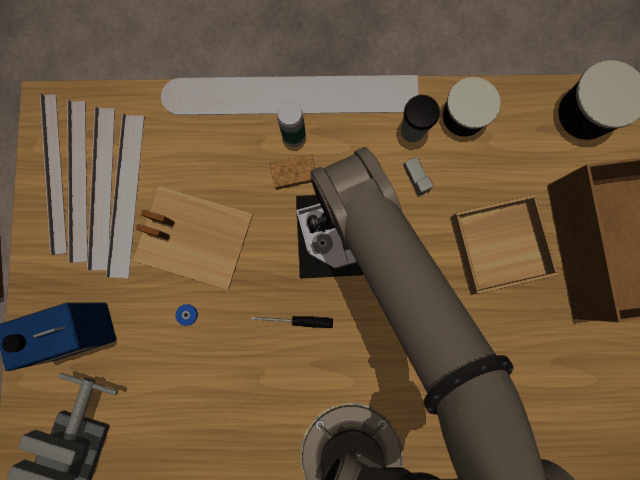

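The tray stands on the mat, with its handle at column 320 of the wrist view and all four parts inside. The tab at (320,85) is free. Next I'll grasp the tab with a 15° lean.

```bash
cat > e.py <<'E'
from h import *
psi=np.radians(-165); L=np.radians(15)
Rt=R.from_euler('z',psi); pt=np.r_[MAT,.003]
pos,q=tool_pose(Rt,pt,L,1); tz=(Rt*tool_in_tray(L,1)).apply([0,0,1])
env.movel(pos-.12*tz,velocity=.2,rot=q)
print(env.movel(pos,velocity=.1,stop_force=8))
env.grip(0.0,f_grip=120); s=env.get_state(); print(s['opening'],s['force'],s['tcp_pos'],pos)
env.movel(pos+[0,0,.03],velocity=.06)
s=env.get_state();print(s['time'],s['opening'],s['force'],s['torque'])
for n in('wrist','scene'):
    p,d=camera(n); cv2.imwrite(f'pics/{n}4.png',p); np.save(f'pics/{n}4.npy',d)
E
python3 e.py
```

```text
False
0.0089975417093026 [ 0.00786856 -0.08461549  2.06871721] [0.65382323 0.05143066 0.11039024] [0.65368369 0.05140505 0.11015999]
17.8667 0.008443369510964378 [ 0.17510808 -0.62788216 -4.47410956] [ 0.26356694 -0.82897683  0.02611818]
```

View pics/wrist4.png

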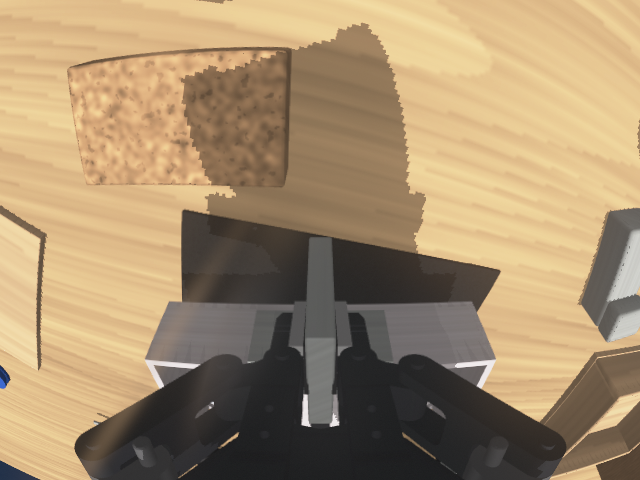

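View pics/scene4.png

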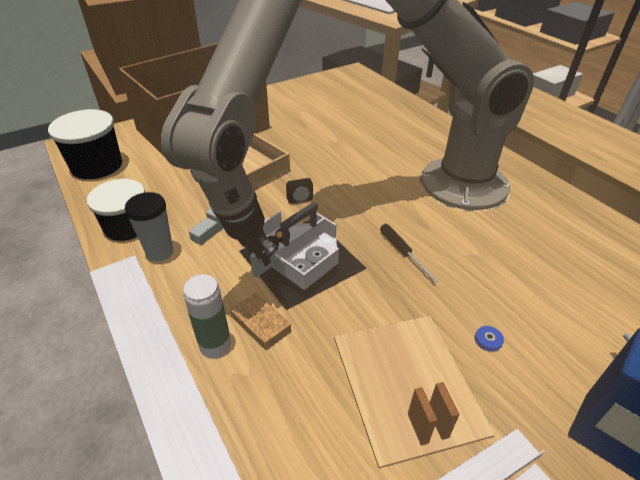

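```bash
cat >> h.py <<'E'
def level(dfile,psi,c,name='scene',r=.2):
    W=cloud(name,np.load(dfile)); d=W[...,:2]-c
    u=d[...,0]*np.cos(psi)+d[...,1]*np.sin(psi); v=-d[...,0]*np.sin(psi)+d[...,1]*np.cos(psi)
    return u,v,W[...,2]
E
python3 - <<'E'
from h import *
u,v,Z=level('pics/scene4.npy',np.radians(-165),MAT)
m=(abs(v)<.012)&(Z>.115)&(Z<.16)&(abs(u)<.06)
for a in np.arange(-.05,.05,.02):
    k=m&(u>=a)&(u<a+.02); print(round(a+.01,2),k.sum(),np.round(np.nanpercentile(Z[k],[50,95]),3) if k.any() else '')
m=(v<-.07)&(v>-.1)&(abs(u)<.1)&(Z>.06)&(Z<.09)
print(np.polyfit(u[m],Z[m],1), m.sum())
E
```

```text
-0.04 115 [0.135 0.141]
-0.02 73 [0.138 0.141]
-0.0 76 [0.137 0.141]
0.02 68 [0.138 0.141]
0.04 77 [0.136 0.141]
[0.00243825 0.07203466] 358
```

The tray is held level: handle top at 0.141 m along its whole length, no sag. Next I'll carry it over the box and tip it.

```bash
cat > f.py <<'E'
from h import *
psi=np.radians(-165); phi=psi+np.pi/4; L=np.radians(15)
S=np.r_[BOX-.035*np.array([np.cos(phi),np.sin(phi)]),.092]
s=env.get_state(); env.movel(np.array(s['tcp_pos'])+[0,0,.075],velocity=.12)
p0,q=sill_pose(S,psi,0,L,1)
env.movel(p0+[0,0,.02],velocity=.16)
env.movel(p0,velocity=.08)
print(env.get_state()['time'])
for n in('scene','top'):
    p,d=camera(n); cv2.imwrite(f'pics/{n}5.png',p); np.save(f'pics/{n}5.npy',d)
for t in (10,20,30,37,43):
    p,q=sill_pose(S,psi,np.radians(t),L,1); env.movel(p,velocity=.07,rot=q)
env.dwell(.8)
s=env.get_state();print(s['time'],s['opening'],s['force'],s['tcp_pos'],p)
for n in('scene','top','wrist'):
    p,d=camera(n); cv2.imwrite(f'pics/{n}6.png',p); np.save(f'pics/{n}6.npy',d)
E
python3 f.py
```

```text
21.125
24.8833 0.00867278465468354 [-0.71302708  0.73077848 -4.32921843] [ 0.61527501 -0.33995432  0.2814514 ] [ 0.61527601 -0.33992637  0.28146212]
```

View pics/scene6.png

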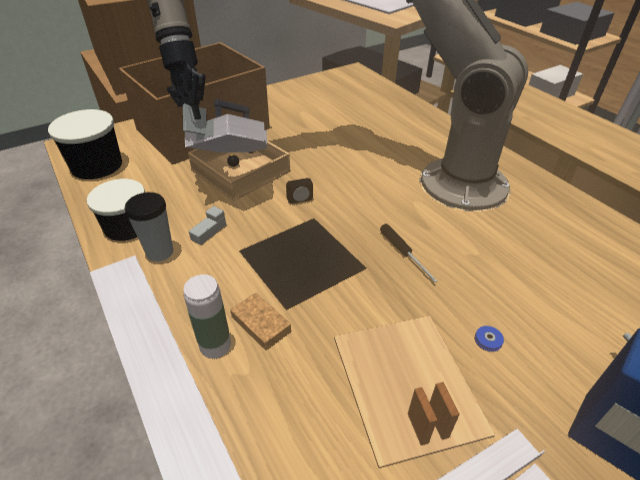

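View pics/wrist6.png

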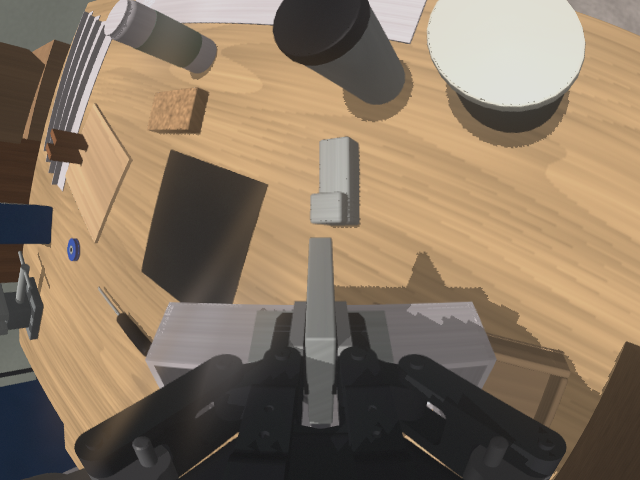

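View pics/top6.png

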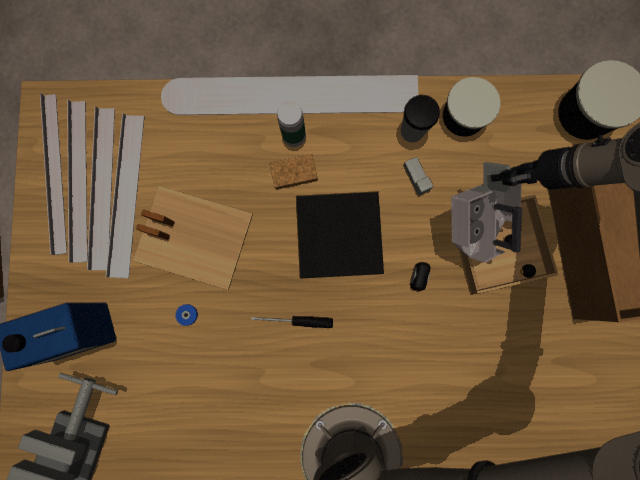

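Run:
```python
from h import *
p=cv2.imread('pics/top6.png'); a=cv2.resize(p[155:300,425:565],None,fx=2.8,fy=2.8,interpolation=cv2.INTER_CUBIC)
s=cv2.imread('pics/scene6.png'); b=cv2.resize(s[85:205,170:305],None,fx=3,fy=3,interpolation=cv2.INTER_CUBIC)
h=max(a.shape[0],b.shape[0]); pad=lambda i:cv2.copyMakeBorder(i,0,h-i.shape[0],0,0,0)
cv2.imwrite('pics/z6.png',np.hstack([pad(a),pad(b)]))
print(cloud('top',np.load('pics/top6.npy'))[271,529],cloud('scene',np.load('pics/scene6.npy'))[160,233], cloud('scene',np.load('pics/scene6.npy'))[152,252])
print(env.get_state()['time'])
```

```text
[ 0.43213521 -0.43686103  0.03913804] [ 0.51033577 -0.39149818  0.03475446] [ 0.43434568 -0.43060427  0.01532884]
25.0333
```

View pics/z6.png

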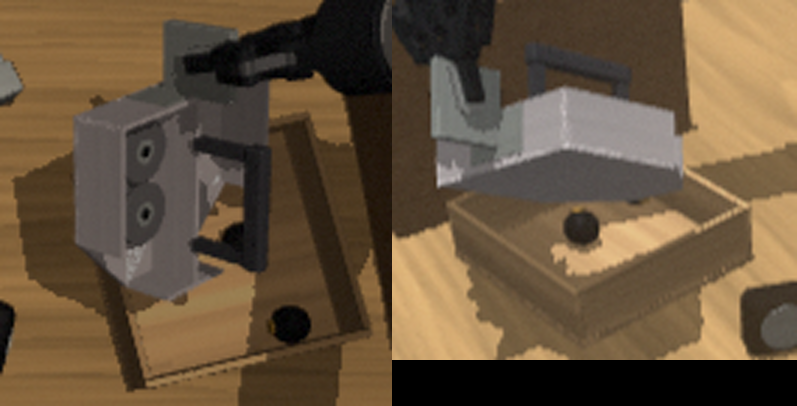

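Both knobs are in the box, at (0.432,-0.437) and (0.510,-0.391). Both pulleys are lying against the divider in the tray. Next I'll level the tray and carry it back.

```bash
cat > g.py <<'E'
from h import *
psi=np.radians(-165); phi=psi+np.pi/4; L=np.radians(15)
S=np.r_[BOX-.035*np.array([np.cos(phi),np.sin(phi)]),.092]
for t in (28,14,0):
    p,q=sill_pose(S+[0,0,.015],psi,np.radians(t),L,1); env.movel(p,velocity=.08,rot=q)
pos,q=tool_pose(R.from_euler('z',psi),np.r_[MAT,.003],L,1)
env.movel(pos+[0,0,.1],velocity=.16,rot=q)
env.movel(pos+[0,0,.03],velocity=.12)
for n in('scene',):
    p,d=camera(n); cv2.imwrite(f'pics/{n}7.png',p); np.save(f'pics/{n}7.npy',d)
u,v,Z=level('pics/scene7.npy',psi,MAT)
m=(abs(v)<.012)&(Z>.115)&(Z<.16)&(abs(u)<.06)
for a in np.arange(-.05,.05,.02):
    k=m&(u>=a)&(u<a+.02); print(round(a+.01,2),k.sum(),np.round(np.nanpercentile(Z[k],[50,95]),3) if k.any() else '')
print(env.get_state()['time'])
E
python3 g.py
```

```text
-0.04 110 [0.136 0.141]
-0.02 71 [0.139 0.142]
-0.0 69 [0.138 0.141]
0.02 70 [0.139 0.142]
0.04 72 [0.136 0.141]
30.0417
```

View pics/scene7.png

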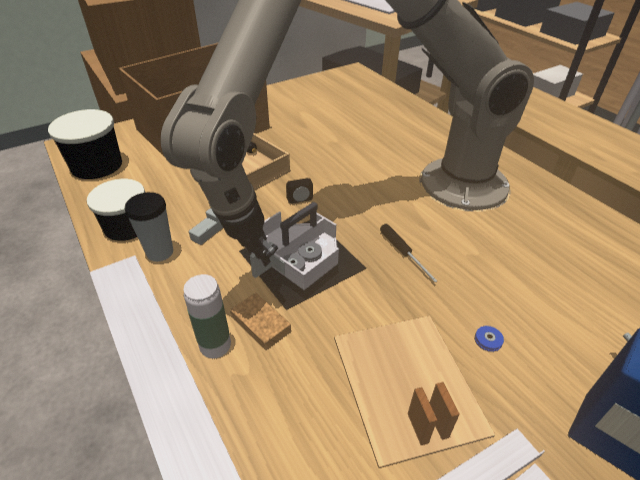

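The tray is still level, above the mat, with the pulleys in it at about (303,258). Next I'll lower it, release and retreat.

```bash
cat > k.py <<'E'
from h import *
psi=np.radians(-165); L=np.radians(15); Rt=R.from_euler('z',psi)
pos,q=tool_pose(Rt,np.r_[MAT,.003],L,1); tz=(Rt*tool_in_tray(L,1)).apply([0,0,1])
env.movel(pos+[0,0,.01],velocity=.08)
print(env.movel(pos+[0,0,-.004],velocity=.03,stop_force=4)); s=env.get_state(); print(s['tcp_pos'],pos,s['force'])
env.grip(.085); env.dwell(.3)
s=env.get_state(); env.movel(np.array(s['tcp_pos'])-.15*tz,velocity=.15)
env.movel(np.array(env.get_state()['tcp_pos'])+[0,0,.1],velocity=.25)
for n in('scene','top','wrist'):
    p,d=camera(n); cv2.imwrite(f'pics/{n}8.png',p); np.save(f'pics/{n}8.npy',d)
u,v,Z=level('pics/scene8.npy',psi,MAT)
m=(abs(v)<.03)&(Z>.095)&(Z<.12)&(abs(u)<.08); W=cloud('scene',np.load('pics/scene8.npy')); print('handle',rect(W[m]),np.polyfit(u[m],Z[m],1))
print(env.get_state()['time'],env.get_state()['force'])
E
python3 k.py
```

```text
True
[0.65329288 0.05129432 0.11022433] [0.65368369 0.05140505 0.11015999] [-2.63856502 -1.46928314  5.59085352]
handle (array([533. ,  18.8]), array([101.5,  16.6]), 15.4) [0.01033396 0.10686142]
33.7 [-0.03825005 -0.32350265 -0.21641414]
```

View pics/scene8.png

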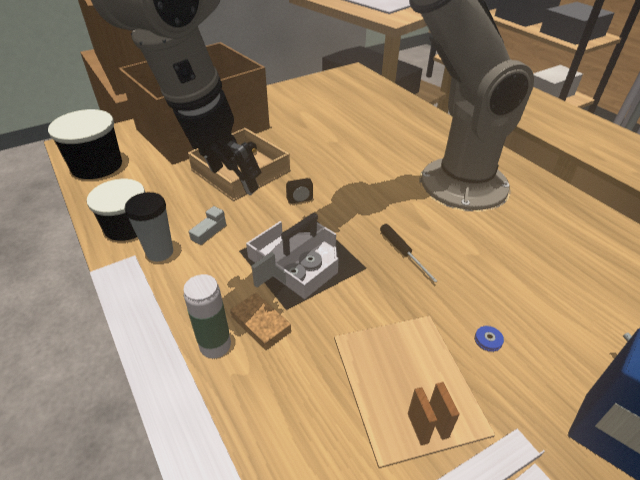

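View pics/top8.png

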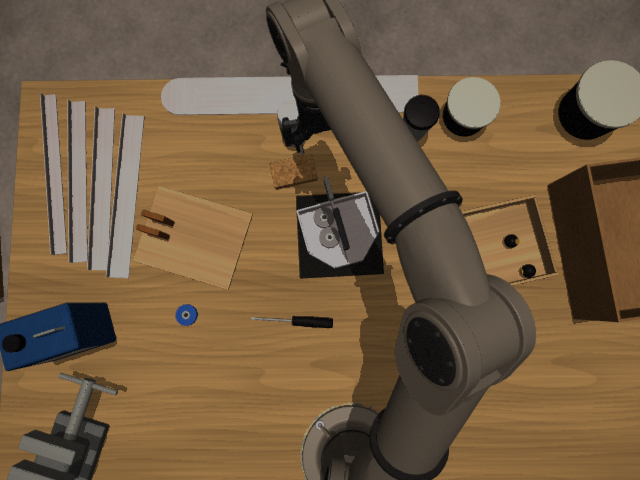

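View pics/wrist8.png

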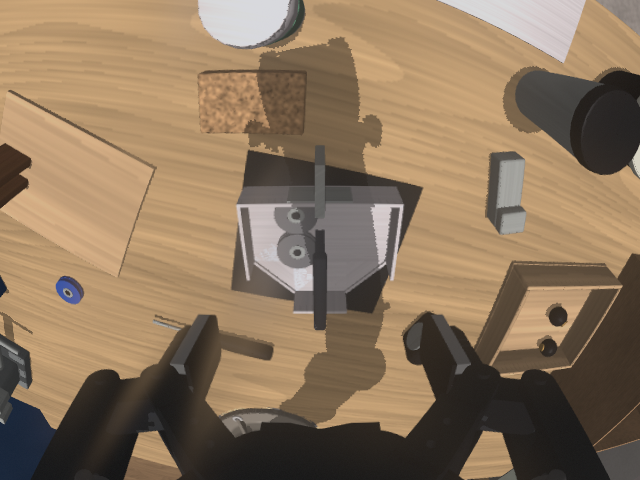

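The tray is flat on the mat and released. Both pulleys are in it at (325,228) in the top view, both knobs are in the box at (511,241) and (528,271), and the gripper is clear of everything.

```bash
python3 -c "
from h import *
env.dwell(.5); job.job_done(); print(env.get_state()['time'])"
```

```text
the job is handed in; nothing more can be done
the job is handed in; nothing more can be done
```

The job is done and handed in at about 34 s of the 67 s allowed. `job_done` reports no verdict, so this rests on my own last checks.

**What I did:**
- I lifted the tray out of the dock by the carrying handle, kept it level, and set it on the mat.
- I then took it by the tab with a 120 N grip leaning back 15°, and tipped it 43° over its +x+y corner above the catch box. Both knobs rolled out into the box.
- I levelled the tray, carried it back, set it down on the mat and let go.

**Last checks:**
- **Tray:** the handle centre measured about 1 mm from the mat's centre. Its slope was about 0.01 rad against the 0.08 limit, and the gripper is clear of it.
- **Parts:** both knobs are in the box, though close to its far side, and both pulleys are in their own bay.
- **Bystanders:** the sanding block, bucking bar and tape measure look unmoved in the pictures; I did not measure them again. The blue look-alike pulley was not touched.

No check failed. The scene and top cameras agreed on the handle and catch box to within 2 mm. The mat was measured from the top camera only, because my dark-pixel mask found nothing in the scene view.

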